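Re-zero and set the syrup filler's valve

ROBOT

A 6-joint arm with a two-finger parallel gripper is mounted at the origin on the work surface. World frame = base frame: x ahead of the robot, y to its left, z up, the work surface at z = 0. Lengths are in mm, angles in rad, forces in N, time in s.
With the tool pointing down it reaches from about 350 to 975 mm from the base axis. Payload 7.1 kg.
Tool frame: the origin (TCP) lies at the centre of the arm's flange, where the gripper is bolted on; the fingertips stand 182 mm ahead of it and the grasp point (between the pads) lies 163 mm ahead of it; x points along the fingers, y is the direction in which the jaws open and shut, and the axes are right-handed (so a half turn about x gives the same grasp; the last joint's range is limited). The gripper opens to 88 mm and grips with 3 to 60 N. Pads are 20 mm wide; open, the fingers measure 115 mm over their backs; the gripper's body (75 mm by 178 mm) begins 61 mm behind the grasp point.
Start: joints at [1.135, 0.423, 1.63, -0, 1.089, -0.019], TCP at [252.991, 571.491, 404.675] pointing down, gripper open.
Joint ranges: [-3, 3], [-0.9, 2.11], [0.09, 2.58], [-1.31, 4.45], [0.11, 2.69], [-2.54, 2.54]. Speed limits (rad/s): [2.39, 2.39, 3.01, 3.14, 3.14, 3.14].

INTERFACE

Orientations are given as a rotation vector (axis times angle).
In Python, from workcell import readout, viewer, workorder, models gives the robot as it stands. The module is installed in compiled form; this text tells all that it offers.
- The arm moves only by the tool apply_moves, never from a script. Its argument "commands" is a list that holds one entry, the list of rows, each a list of 4 numbers: the shift along the world's x, y, z in m, then the turn about the world's z in rad. A call has 1 to 8 rows; each row is the pose to reach, as a shift and turn from the pose commanded when the call began; what a row does not reach only later rows make up. A row lasts 1/8 s, in which the tool goes at most 62.5 mm and 10.7 degrees, less where a joint would pass 70% of its speed; a pose out of reach is approached as far as the arm can. A call with a gripper value outside its range is refused whole. "gripper" is the finger opening in m, from 0 to 0.0878, set as the call begins (left out, the last holds). The fingers move at their own pace and stop on an object; the grip force is fixed at half the most. Time passes only in rows, so rows that repeat a pose let the fingers close. It gives the time, the measured TCP pose, the force and the opening at its end, in the units of the state.
- readout.get_obs(): the state, without advancing time (a new reading comes with each control period).
- viewer.get_image(name): name is "scene" or "top"; returns a dict with "color" (480x640x3 uint8, red, green, blue), "vertical_fov" (degrees; the focal length in pixels is half the picture's height over the tangent of half this angle, whatever the lens; pixels are square), "cx", "cy" (the principal point, pixels), "rvec" (rotation vector, rad) and "tvec" (3), from world to camera coordinates, as OpenCV has them. Camera axes: x right, y down, z forward; pixel columns grow to the right and rows downward; lengths in mm; the calibration is good to about 2 mm. A picture is of the moment at which its call begins. There is no depth.
- workorder.close_job(): hands the job in, once; it reports no verdict.
Trained networks look in the newest picture that a camera, given by its name, has taken for a name from the list of things; names that differ only in an ending like _2 or _b are one class to them, and where a whole thing is asked for, a point or a joint stands for the part that bears it (a point fixed in the world has none). Each returns a list of dicts, best first, with "conf" (0 to 1); they miss things now and then, are a little off and sometimes report something else, mostly with a low value. They report only what shows in the picture. A call takes as long as a camera call.
- models.search_frame(camera, label): "position" ([x, y, z] in mm, in world coordinates, good to about 4 mm: the middle of the surface that is visible of it).
- models.place_of(camera, label): "position" ([x, y, z] in mm, in world coordinates, good to about 4 mm: a listed point, or the origin of a listed thing).
The state is a dict: "t": time; "qpos": joint angles; "qvel": joint speeds; "joint_torque": joint torques, N m; "ee_pos": TCP position; "orientation": TCP orientation; "ft_force": force on the tool from outside, world axes, zero at the start; "moment": the same for the moment, N m; "width": finger opening in mm.
Only numpy, scipy, OpenCV 4.12 (cv2) and the standard library are available. Lean on these libraries where they do the work, as an engineer would, in place of code of your own. Each camera call takes 0.05 s, during which the arm holds its last target.

TASK

The leaning T-bar valve on the filling stand has been left part open at an unknown setting. Turn its handle clockwise until it is fully shut against its stop, then open it (anticlockwise) half a turn from that stop, let go and leave it there. Do not disturb the jar under the spout or the syrup bottle and jam jar nearby.

Things in the scene. Friction and masses are not known exactly. Their poses are not given: they have to be found in the camera images.
- stand: Filling stand, fixed: dark steel base plate 190 x 470 x 12 mm, steel tank (diameter 170, 275 mm high, axis 195 mm along +y), pipe (diameter 26 mm, along y, axis 150 mm high) with a brass valve, and a downturned spout 100 mm along -y, its mouth 115 mm high. Origin on the table straight under the valve; y points from valve to tank, z up.
- valve (a point): Centre of the brass valve on the pipe axis, axes as the stand's. The spindle starts here and leans 30 degrees from vertical towards the spout: outward direction (0, -0.5, 0.866) in this frame. The shut stop lies at any handle angle, differing every time and not visible: it must be felt. The spindle turns stiffly (0.12 N m), stays where left, and opens 5.5 rad at most.
- bar (a point): Middle of the dark steel T-bar handle, on the spindle axis, 90 mm out from the valve's centre. z: outward along the spindle; x: along the bar to its long end; positive rotation about z (anticlockwise seen from outside) opens. Bar 16 mm wide (y), 20 mm high (z), reaching 47 mm to its short end (-x). Under it a 15 mm neck, then 28 mm below its middle the 22 mm gland.
- bar_end (a point): Centre of the round eye (diameter 26 mm, 20 mm high) at the handle's long end, 75 mm from the spindle axis, level with the bar's middle.
- stem (a joint): Rise of the 9 mm brass stem end, which shows 8 to 13 mm above the middle of the handle, in m: 0 with the valve fully shut, rising 4 mm per turn of opening (0.64 mm per rad; half a turn is 2 mm). The reading is too noisy to set the valve by.
- jar: Empty open glass jar, diameter 72 mm, 80 mm high, standing loose on the stand's round rubber mat (top 15 mm above the table), under the spout. Origin: centre of its underside. Leave alone.
- syrup: Full syrup bottle, diameter 76 mm, 240 mm high, standing loose on the table. Origin: centre of its underside. Leave alone.
- jam: Full jam jar, diameter 72 mm, 100 mm high, standing loose on the table. Origin: centre of its underside. Leave alone.

How it is judged (in metres and radians):
On the way:
1. the valve is turned fully shut, to within 5 degrees of its stop (value of joint stem below 5.6e-05 m), for 0.2 s.
At the end, for the whole second after the job is handed in: After having been shut against its stop, the valve stands half a turn open (stem up 2.0 mm within 0.22 mm, that is 180 degrees within 20), at rest and released; the empty jar still stands upright under the spout within 15 mm of its place, and the syrup bottle and jam jar within 20 mm of theirs (value of joint stem between 0.00178 and 0.00222 m and velocity of joint stem between -0.0003 and 0.0003 m/s and distance of jar from where it was at the start of the episode below 0.015 m and angle between jar's own z axis and vertical below 0.1 rad and distance of each of syrup, jam from where it was at the start of the episode below 0.02 m); the robot touches nothing.
It fails at once if the empty jar is tipped or pushed from under the spout (distance of jar from where it was at the start of the episode above 0.015 m or angle between jar's own z axis and vertical above 0.3 rad).
It fails at once if the syrup bottle or jam jar is pushed away or knocked over (distance of any of syrup, jam from where it was at the start of the episode above 0.02 m or angle between any of syrup, jam's own z axis and vertical above 0.3 rad).
It also fails if it takes over 72 s, if anything falls off the work surface, if the arm or the gripper's body presses on something with over 40 N, if the wrist force passes 120 N, or if a joint passes its speed limit or range.

## Working session

There is one attempt and no reset: what is moved stays moved. The work goes in short steps, Python scripts to look and compute and a tool call to move; the robot and the scene stay as the last step left them, time stands still between calls to the robot, and variables do not carry over. Pictures are saved under pics/ and viewed, and the job is handed in when it is done.

Besides the shell and the picture viewer there is one more tool, called after "Emit:" as name(argument=value, ...), one argument or row to a line, values as JSON. apply_moves: Moves the arm, as the interface text tells. Its arguments: {"type":"object","properties":{"commands":{"type":"array","items":{"type":"array","items":{"type":"array","items":{"type":"number"}}}},"gripper":{"type":"number"}},"required":["commands"]}

```bash
mkdir -p pics
cat > h.py <<'E'
import numpy as np,cv2
from workcell import readout, viewer, workorder, models
def snap(n,fn):
    im=viewer.get_image(n); cv2.imwrite('pics/'+fn,cv2.cvtColor(im['color'],cv2.COLOR_RGB2BGR)); return im
def K(im):
    f=240/np.tan(np.radians(im['vertical_fov'])/2); return np.array([[f,0,im['cx']],[0,f,im['cy']],[0,0,1.]])
def proj(im,P):
    return cv2.projectPoints(np.array(P,float).reshape(-1,1,3),np.array(im['rvec'],float),np.array(im['tvec'],float),K(im),None)[0].reshape(-1,2)
E
python3 - <<'E'
from h import *
o=readout.get_obs();print(o)
for n in('scene','top'):
    im=snap(n,n+'0.png'); print(n,im['vertical_fov'],im['cx'],im['cy'],im['rvec'],im['tvec'])
    for l in('stand','valve','bar','bar_end','jar','syrup','jam'):
        print(l,[(np.round(d['position']),round(d['conf'],2)) for d in models.place_of(n,l)][:3])
E
```

```text
{'t': 0.0, 'qpos': array([ 1.13499456e+00,  4.23847065e-01,  1.63065750e+00,  2.40354224e-05,
        1.08861270e+00, -1.90011503e-02]), 'qvel': array([-0.00242845,  0.00112383, -0.00043192,  0.00255744, -0.00178957,
       -0.0012945 ]), 'joint_torque': array([-5.18126963e-04, -5.44626045e+01, -2.73659492e+01,  6.43709418e-02,
        2.27423193e-02, -1.05773036e-04]), 'ee_pos': array([252.88507871, 571.26216121, 403.91037142]), 'orientation': array([ 0.32578048,  1.5463242 , -0.32812012]), 'ft_force': array([-0.99598059,  0.23871714,  0.01762468]), 'moment': array([-0.01146178, -0.03095983,  0.01249026]), 'width': 87.66574335065027}
scene 53.51308207724403 320.0987303821396 242.48461602132744 [ 2.30096946  0.80016967 -0.32373044] [-356.36407602 -249.77051702 1146.39005642]
stand [(array([564.,  94.,   5.]), 0.9)]
valve [(array([561.,  95., 151.]), 0.84)]
bar [(array([571.,  52., 229.]), 0.98)]
bar_end [(array([546., -13., 197.]), 0.66)]
jar [(array([583.,  -6.,  17.]), 0.89)]
syrup [(array([ 602., -327.,   -1.]), 0.88)]
jam [(array([ 446., -364.,   -1.]), 0.63)]
top 45.92316857286916 324.5224596531859 233.61347009549945 [ 2.17466451 -2.21812649  0.06425213] [-132.70049282  558.79046332 1007.00632806]
stand [(array([563.,  94.,  -1.]), 0.81)]
valve [(array([559.,  94., 144.]), 0.85)]
bar []
bar_end [(array([551., -19., 195.]), 0.89)]
jar [(array([583.,  -6.,  17.]), 0.78)]
syrup [(array([ 608., -329.,   -1.]), 0.9)]
jam [(array([ 443., -367.,    0.]), 0.9)]
```

View pics/scene0.png

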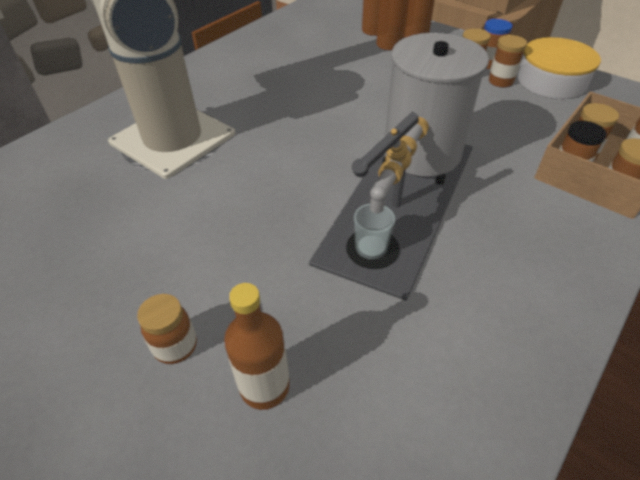

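View pics/top0.png

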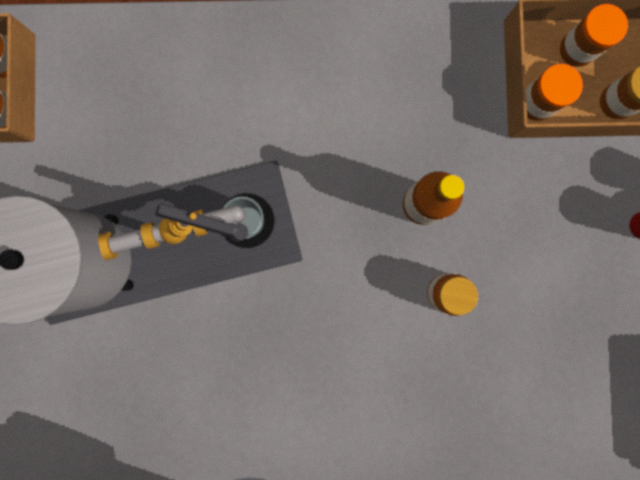

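The bar's long end points down-slope toward the spout, at about (375,150) in the scene view and (230,230) in the top view. I'll check the stand model with an overlay.

```bash
cat >> h.py <<'E'
YAW=0.213; V=np.array([562,95,150.])
def axes(yaw=None):
    yaw=YAW if yaw is None else yaw
    xs=np.array([np.cos(yaw),np.sin(yaw),0]); ys=np.array([-np.sin(yaw),np.cos(yaw),0]); z=np.array([0,0,1.])
    d=-.5*ys+np.sqrt(.75)*z; return xs,ys,d,np.cross(d,xs)
def barpt(th,r,lat=0,h=0):
    xs,ys,d,e2=axes(); C=V+90*d
    u=np.cos(th)*xs+np.sin(th)*e2; v=np.cross(d,u); return C+r*u+lat*v+h*d
def overlay(n,fn,th,crop=None):
    im=snap(n,fn); a=cv2.cvtColor(im['color'],cv2.COLOR_RGB2BGR)
    xs,ys,d,e2=axes(); O=V*[1,1,0]
    def pl(P,c): cv2.polylines(a,[np.round(proj(im,P)).astype(int)],True,c,1)
    # outline top of bar
    pl([barpt(th,-47,-8,10),barpt(th,75,-8,10),barpt(th,75,8,10),barpt(th,-47,8,10)],(0,0,255))
    pl([barpt(th,75+13*np.cos(t),13*np.sin(t),10) for t in np.linspace(0,6.28,20)],(0,255,0))
    pl([V,V+90*d],(255,0,0))
    pl([O-100*ys+36*np.array([np.cos(t),np.sin(t),0])+[0,0,95] for t in np.linspace(0,6.28,30)],(255,255,0))
    pl([O+195*ys+85*np.array([np.cos(t),np.sin(t),0])+[0,0,275] for t in np.linspace(0,6.28,30)],(255,0,255))
    p=proj(im,[V+80*d])[0]; x=int(np.clip(p[0]-100,0,440)); y=int(np.clip(p[1]-75,0,330))
    a=cv2.resize(a[y:y+150,x:x+200],None,fx=4,fy=4,interpolation=cv2.INTER_CUBIC); cv2.imwrite('pics/'+fn,a); return im
E
python3 - <<'E'
from h import *
overlay('scene','s1.png',np.radians(-117.4));overlay('top','t1.png',np.radians(-117.4))
from scipy.spatial.transform import Rotation as R
print(R.from_rotvec(readout.get_obs()['orientation']).as_matrix().round(3))
E
```

```text
[[ 0.     0.405  0.914]
 [ 0.     0.914 -0.405]
 [-1.     0.    -0.   ]]
```

View pics/s1.png

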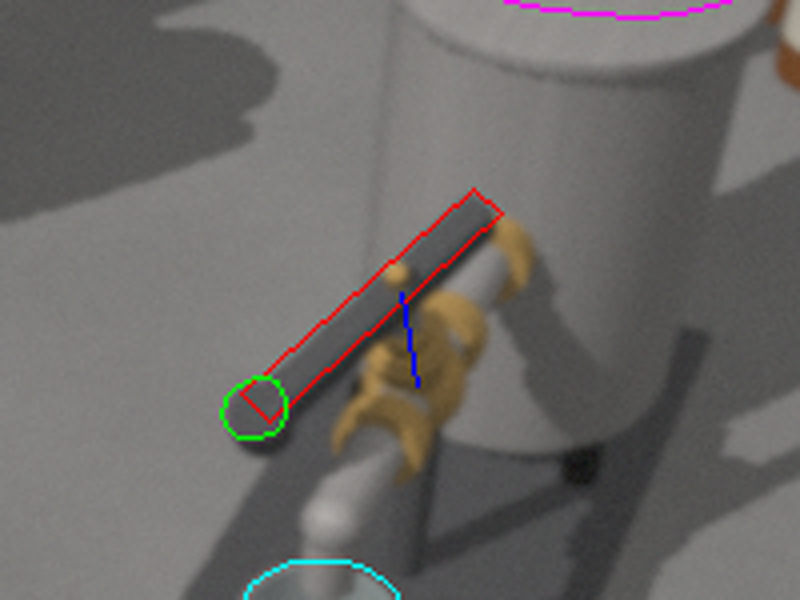

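View pics/t1.png

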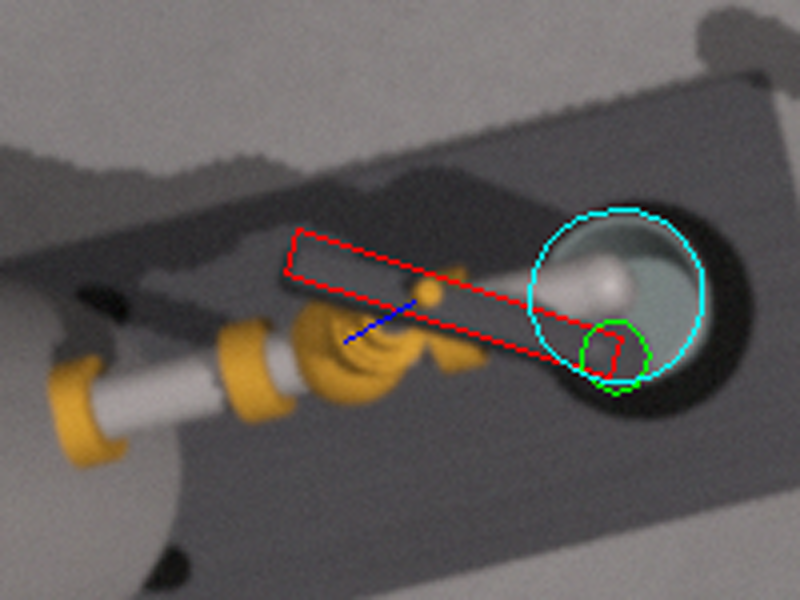

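```bash
cat >> h.py <<'E'
def tcp(thdeg,r=52,lat=23,below=15):
    return barpt(np.radians(thdeg),r,lat,0)+[0,0,182-below]
E
python3 - <<'E'
from h import *
print(readout.get_obs()['ee_pos'])
for th in range(-117,-480,-15): print(th, tcp(th).round(0), tcp(th,lat=40).round())
E
```

```text
[253.00751191 571.48297333 404.70919395]
-117 [579.   2. 367.] [595.  -1. 363.]
-132 [564.   2. 368.] [579.  -5. 362.]
-147 [550.   4. 371.] [562.  -6. 364.]
-162 [537.  10. 376.] [545.  -3. 368.]
-177 [527.  19. 382.] [531.   4. 374.]
-192 [519.  29. 389.] [519.  15. 381.]
-207 [515.  42. 396.] [511.  27. 389.]
-222 [515.  55. 404.] [507.  41. 397.]
-237 [519.  67. 410.] [507.  56. 406.]
-252 [527.  79. 416.] [512.  71. 413.]
-267 [537.  89. 420.] [521.  84. 420.]
-282 [550.  96. 423.] [533.  95. 425.]
-297 [564. 100. 423.] [548. 103. 427.]
-312 [579. 100. 422.] [564. 107. 428.]
-327 [593.  98. 419.] [582. 108. 426.]
-342 [606.  92. 414.] [598. 105. 422.]
-357 [616.  83. 408.] [612.  98. 416.]
-372 [624.  73. 401.] [624.  87. 409.]
-387 [628.  60. 393.] [632.  75. 401.]
-402 [628.  47. 386.] [636.  61. 392.]
-417 [624.  35. 379.] [636.  46. 384.]
-432 [616.  23. 374.] [631.  31. 376.]
-447 [606.  14. 370.] [622.  18. 370.]
-462 [593.   6. 367.] [610.   7. 365.]
-477 [579.   2. 367.] [595.  -1. 363.]
```

Emit:
apply_moves(
  commands=[
    [[0,0,0.06,0],[0,0,0.12,0],[0.03,-0.04,0.17,0],[0.06,-0.09,0.18,0],[0.1,-0.13,0.18,0],[0.14,-0.17,0.18,0],[0.18,-0.21,0.18,0],[0.21,-0.25,0.18,0]],
  ],
  gripper=0,
)

```text
t: 1.9
ee_pos: [464.2, 319.9, 584.8]
orientation: [0.327, 1.546, -0.327]
ft_force: [0.3, 0.5, -0.3]
width: 11.6
```

Emit:
apply_moves(
  commands=[
    [[0.02,-0.05,0,0],[0.04,-0.1,0,0],[0.065,-0.15,0,0],[0.09,-0.2,0,0],[0.11,-0.25,0,0],[0.13,-0.29,0,0],[0.141,-0.323,-0.02,0],[0.141,-0.323,-0.06,0]],
  ],
  gripper=0,
)

```text
t: 2.9
ee_pos: [604.9, -3.9, 525.4]
orientation: [0.329, 1.542, -0.329]
ft_force: [1.1, 0.4, -0.5]
width: 0.7
```

Run:
```python
from h import *
print(readout.get_obs()['ee_pos'],readout.get_obs()['qpos'])
snap('scene','s2.png')
```

```text
[604.91390168  -3.87093639 525.44252204] [-2.59841357e-02  2.80673617e-01  1.55196517e+00 -4.32238219e-04
  1.30488339e+00 -1.17681448e+00]
```

View pics/s2.png

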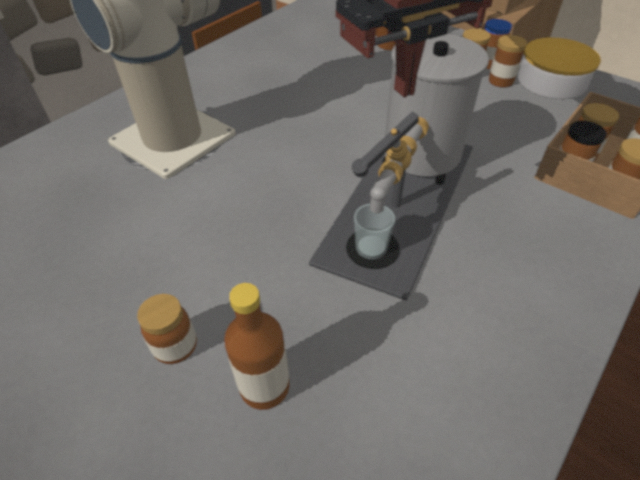

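Emit:
apply_moves(
  commands=[
    [[0,0,-0.05,0],[0,0,-0.1,0],[0,0,-0.14,0],[0,0,-0.16,0],[0,0,-0.16,0]],
  ],
)

```text
t: 3.58
ee_pos: [603.6, -1.2, 363.6]
orientation: [0.326, 1.549, -0.327]
ft_force: [-0.1, -0.5, -0.0]
width: 0.4
```

Run:
```python
from h import *
print(readout.get_obs()['ee_pos'],readout.get_obs()['ft_force'])
snap('scene','s3.png'); overlay('scene','s3.png',np.radians(-117));
```

```text
[603.64168726  -1.16853981 363.57288428] [-0.08915491 -0.47313003 -0.03699437]
```

View pics/s3.png

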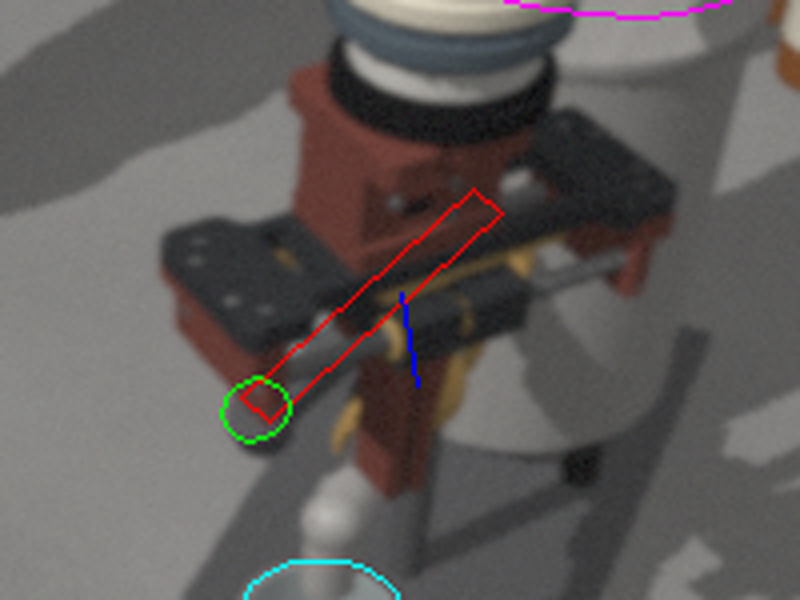

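Emit:
apply_moves(
  commands=[
    [[-0.01,0.002,0,0],[-0.02,0.004,0.001,0],[-0.027,0.005,0.002,0],[-0.034,0.006,0.003,0],[-0.034,0.006,0.003,0]],
  ],
)

```text
t: 4.3
ee_pos: [569.9, 4.4, 368.3]
orientation: [0.327, 1.545, -0.327]
ft_force: [1.6, -1.6, 1.8]
width: 0.6
```

Run:
```python
from h import *
o=readout.get_obs();print(o['ee_pos'],o['ft_force'])
for c in('scene','top'):print([(np.round(d['position']),round(d['conf'],2)) for d in models.place_of(c,'bar_end')])
```

```text
[569.92633548   4.44359268 368.31970629] [ 1.56182732 -1.56821372  1.80247265]
[(array([546., -14., 195.]), 0.75), (array([564.,  94.,   4.]), 0.39)]
[(array([553., -18., 192.]), 0.88), (array([569.,  47., 230.]), 0.21)]
```

Emit:
apply_moves(
  commands=[
    [[-0.005,0,0.0,0],[-0.01,0.001,0.001,0],[-0.016,0.001,0.002,0],[-0.021,0.002,0.003,0]],
  ],
)

```text
t: 4.9
ee_pos: [549.9, 6.3, 371.5]
orientation: [0.327, 1.542, -0.326]
ft_force: [5.1, -2.2, 2.1]
width: 0.7
```

Run:
```python
from h import *
o=readout.get_obs();print(o['ee_pos'],o['ft_force'])
xs,ys,d,e2=axes();C=V+90*d
for c in('scene','top'):
  for q in models.place_of(c,'bar_end')[:1]:
    w=q['position']-C; print(np.round(q['position']),q['conf'],np.degrees(np.arctan2(w@e2,w@xs)),w@d)
overlay('top','t4.png',np.radians(-137))
```

```text
[549.89697517   6.34235244 371.47251015] [ 5.09829265 -2.23689961  2.14142794]
[546. -14. 195.] 0.75 -120.39404977664509 0.7658896285127874
[553. -18. 192.] 0.88 -114.37073112491979 0.8730610147402262
```

View pics/t4.png

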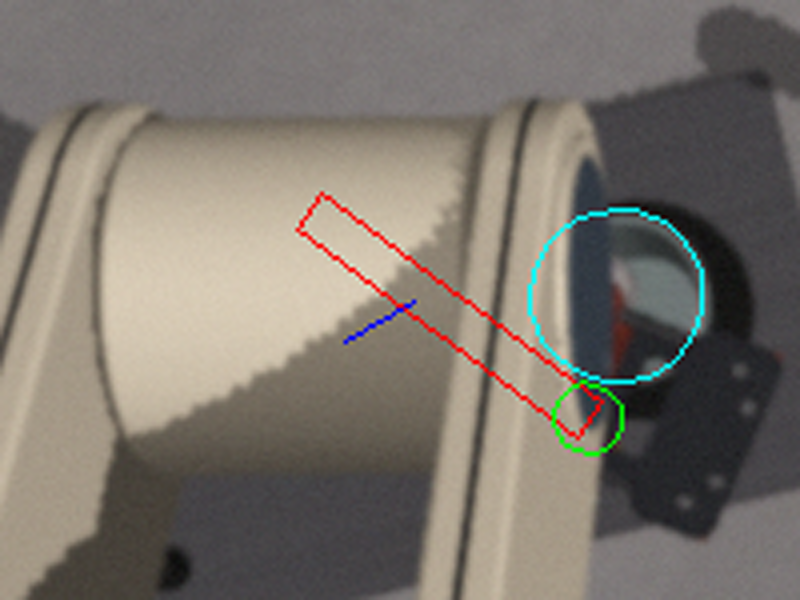

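```bash
cat >> h.py <<'E'
def st(fn=None,th=-137):
    o=readout.get_obs();print(o['t'],o['ee_pos'].round(1),o['ft_force'].round(1))
    if fn: overlay('scene',fn,np.radians(th))
    else: viewer.get_image('scene')
    xs,ys,d,e2=axes();C=V+90*d
    for q in models.place_of('scene','bar_end')[:2]:
      w=q['position']-C; print(np.round(q['position']),round(q['conf'],2),'th',np.degrees(np.arctan2(w@e2,w@xs)).round(1),'h',(w@d).round(1),'r',np.linalg.norm(w).round())
E
python3 -c "
from h import *
st('s4.png',-140)"
```

```text
5.05 [549.4   6.3 371.2] [ 3.9 -2.   2.3]
[503.  12. 214.] 0.75 th -160.0 h 0.3 r 80.0
```

View pics/s4.png

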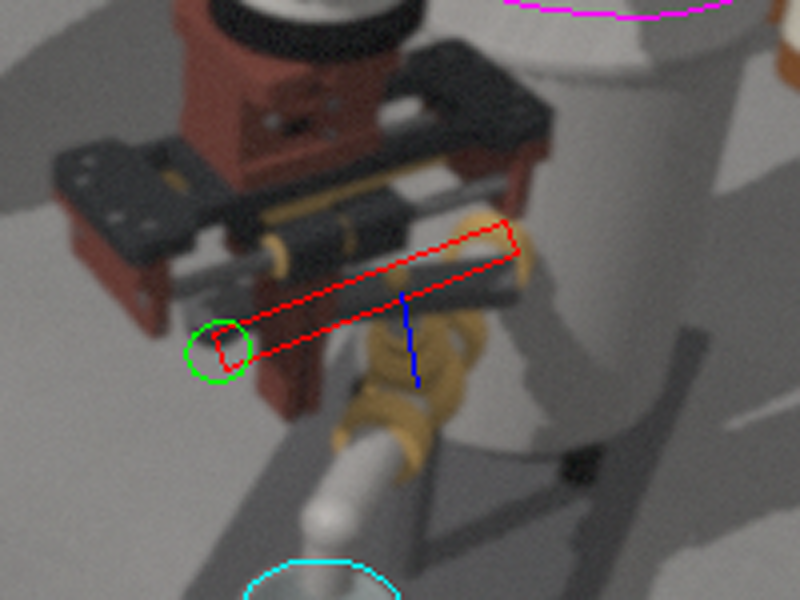

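Emit:
apply_moves(
  commands=[
    [[-0.004,0.001,0.001,0],[-0.007,0.003,0.002,0],[-0.01,0.004,0.004,0],[-0.013,0.006,0.005,0]],
  ],
)

```text
t: 5.65
ee_pos: [536.2, 12.4, 375.6]
orientation: [0.327, 1.545, -0.327]
ft_force: [5.0, -2.6, 1.2]
width: 0.3
```

Emit:
apply_moves(
  commands=[
    [[-0.003,0.002,0.001,0],[-0.005,0.004,0.003,0],[-0.008,0.007,0.004,0],[-0.01,0.009,0.006,0]],
  ],
)

```text
t: 6.15
ee_pos: [527.2, 19.5, 381.2]
orientation: [0.322, 1.541, -0.329]
ft_force: [15.3, -24.4, -13.9]
width: 0.5
```

```bash
python3 -c "
from h import *
st('s5.png',-188)"
```

```text
6.15 [527.2  19.5 381.2] [ 15.3 -24.4 -13.9]
[494.  37. 232.] 0.58 th 177.1 h 1.8 r 79.0
```

View pics/s5.png

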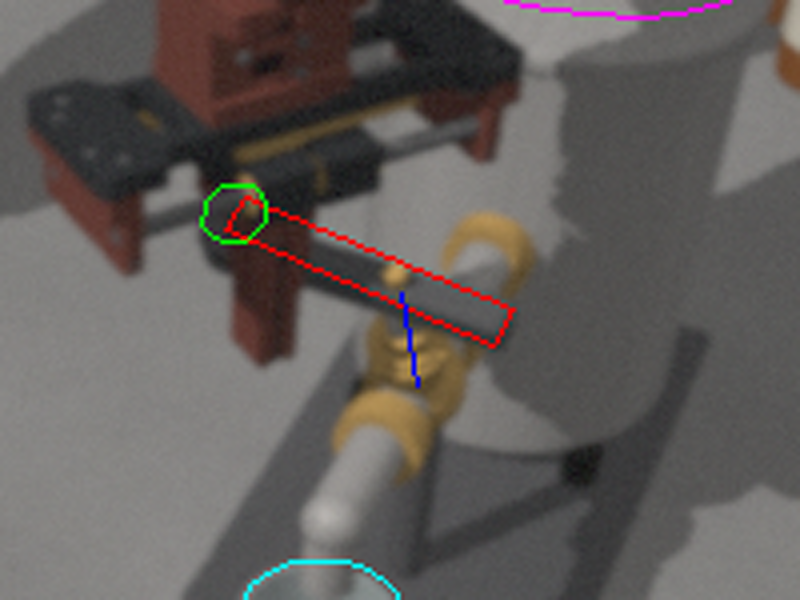

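Emit:
apply_moves(
  commands=[
    [[0,0,0,0],[0,0,0,0],[0,0.001,0.001,0],[0,0.001,0.001,0]],
  ],
)

```text
t: 6.75
ee_pos: [527.0, 19.7, 381.8]
orientation: [0.321, 1.542, -0.331]
ft_force: [12.5, -24.5, -10.6]
width: 0.2
```

```bash
python3 -c "
from h import *
st('s6.png',-182)"
```

```text
6.75 [527.   19.7 381.8] [ 12.5 -24.5 -10.6]
[494.  37. 231.] 0.78 th 177.1 h 1.4 r 79.0
```

View pics/s6.png

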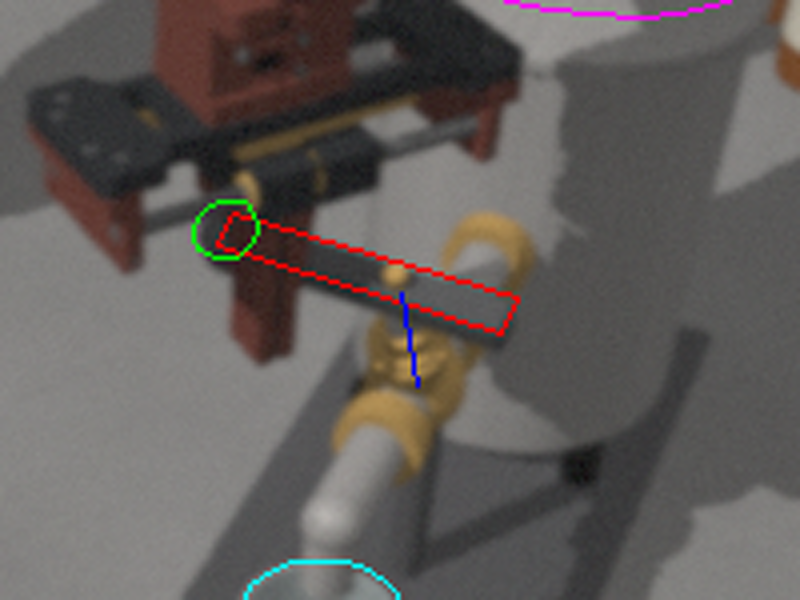

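Run:
```python
from h import *
print(tcp(-182,lat=-40,below=17).round(0))
for th in range(-182,15,14): print(th, tcp(th,lat=-23,below=17).round(0))
```

```text
[514.  76. 414.]
-182 [517.  61. 405.]
-168 [515.  49. 399.]
-154 [516.  37. 392.]
-140 [521.  26. 385.]
-126 [529.  16. 379.]
-112 [539.   9. 373.]
-98 [551.   4. 369.]
-84 [564.   2. 366.]
-70 [578.   2. 365.]
-56 [592.   6. 365.]
-42 [604.  12. 367.]
-28 [614.  21. 371.]
-14 [622.  31. 375.]
0 [627.  43. 381.]
14 [628.  55. 388.]
```

Emit:
apply_moves(
  commands=[
    [[0,-0.01,-0.003,0],[0,-0.017,0.02,0],[0,-0.017,0.065,0],[0,-0.005,0.095,0],[-0.005,0.03,0.095,0],[-0.013,0.062,0.095,0],[-0.013,0.062,0.05,0],[-0.013,0.062,0.031,0]],
  ],
)

```text
t: 7.85
ee_pos: [511.1, 85.1, 411.0]
orientation: [0.325, 1.552, -0.327]
ft_force: [-0.1, 0.6, -0.2]
width: 0.4
```

```bash
python3 -c "
from h import *
st('s7.png',-182)"
```

```text
7.85 [511.1  85.1 411. ] [-0.1  0.6 -0.2]
[494.  36. 232.] 0.69 th 177.4 h 2.3 r 79.0
```

View pics/s7.png

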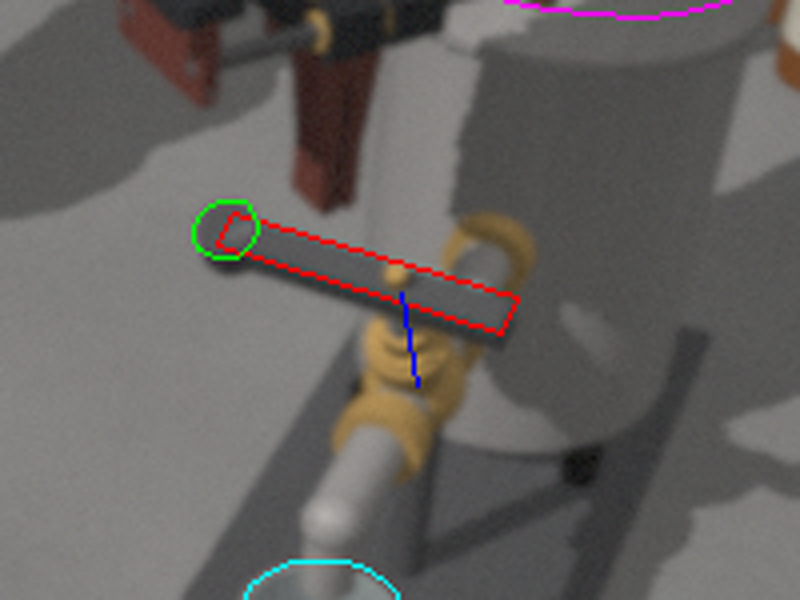

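Emit:
apply_moves(
  commands=[
    [[0.003,-0.012,-0.005,0],[0.003,-0.021,-0.009,0],[0.002,-0.027,-0.012,0],[0.001,-0.033,-0.015,0],[0.001,-0.039,-0.018,0],[0.002,-0.045,-0.022,0]],
  ],
)

```text
t: 8.7
ee_pos: [514.9, 39.1, 391.6]
orientation: [0.327, 1.546, -0.327]
ft_force: [-0.8, 3.2, 1.5]
width: 0.4
```

```bash
python3 -c "
from h import *
st('s8.png',-148)"
```

```text
8.7 [514.9  39.1 391.6] [-0.8  3.2  1.5]
[505.   7. 213.] 0.6 th -156.4 h 1.8 r 81.0
```

View pics/s8.png

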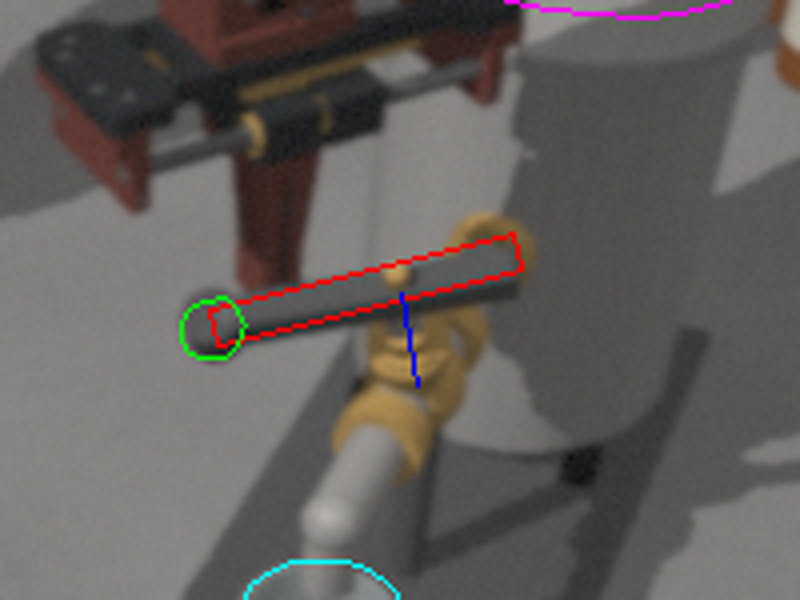

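Emit:
apply_moves(
  commands=[
    [[0.002,-0.006,-0.004,0],[0.005,-0.011,-0.007,0],[0.009,-0.016,-0.01,0],[0.013,-0.021,-0.013,0],[0.018,-0.025,-0.016,0],[0.023,-0.028,-0.019,0],[0.029,-0.031,-0.021,0],[0.035,-0.033,-0.023,0]],
  ],
)

```text
t: 9.8
ee_pos: [550.2, 6.3, 368.4]
orientation: [0.327, 1.547, -0.327]
ft_force: [-3.2, 2.4, 1.1]
width: 0.5
```

Emit:
apply_moves(
  commands=[
    [[0.006,-0.001,-0.002,0],[0.013,-0.002,-0.003,0],[0.02,-0.002,-0.004,0],[0.027,-0.002,-0.004,0],[0.034,0,-0.004,0],[0.041,0.002,-0.004,0]],
  ],
)

```text
t: 10.55
ee_pos: [591.6, 8.5, 364.8]
orientation: [0.327, 1.546, -0.327]
ft_force: [-3.6, -1.4, 2.6]
width: 0.5
```

```bash
python3 -c "
from h import *
st('s9.png',-50)"
```

```text
10.55 [591.6   8.5 364.8] [-3.6 -1.4  2.6]
[623.  11. 198.] 0.89 th -54.6 h -0.7 r 72.0
```

View pics/s9.png

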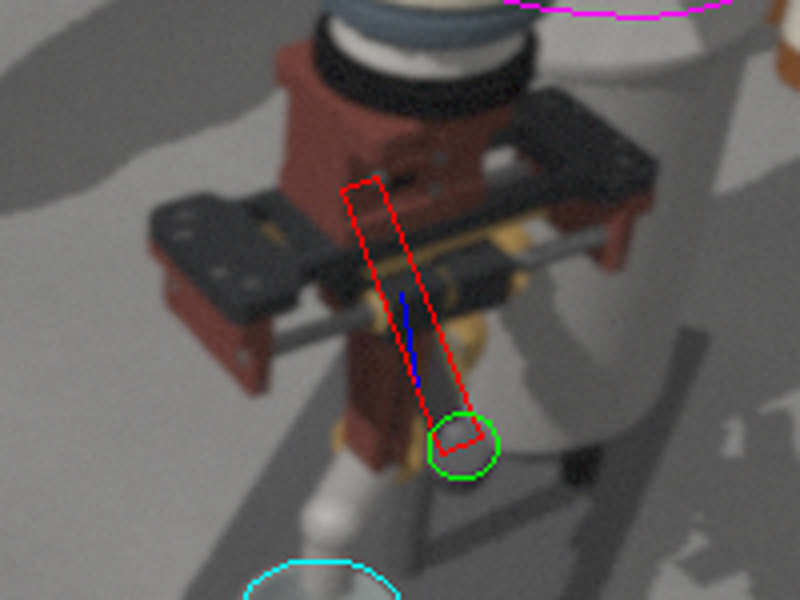

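Emit:
apply_moves(
  commands=[
    [[0.006,0.003,0.001,0],[0.012,0.006,0.002,0],[0.017,0.01,0.004,0],[0.022,0.015,0.006,0],[0.026,0.02,0.008,0]],
  ],
)

```text
t: 11.28
ee_pos: [617.1, 28.2, 372.6]
orientation: [0.326, 1.547, -0.328]
ft_force: [-4.0, -6.1, 0.1]
width: 0.5
```

```bash
python3 -c "
from h import *
st('s10.png',-10)"
```

```text
11.275 [617.1  28.2 372.6] [-4.  -6.1  0.1]
[642.  54. 221.] 0.96 th -11.2 h 0.4 r 71.0
```

View pics/s10.png

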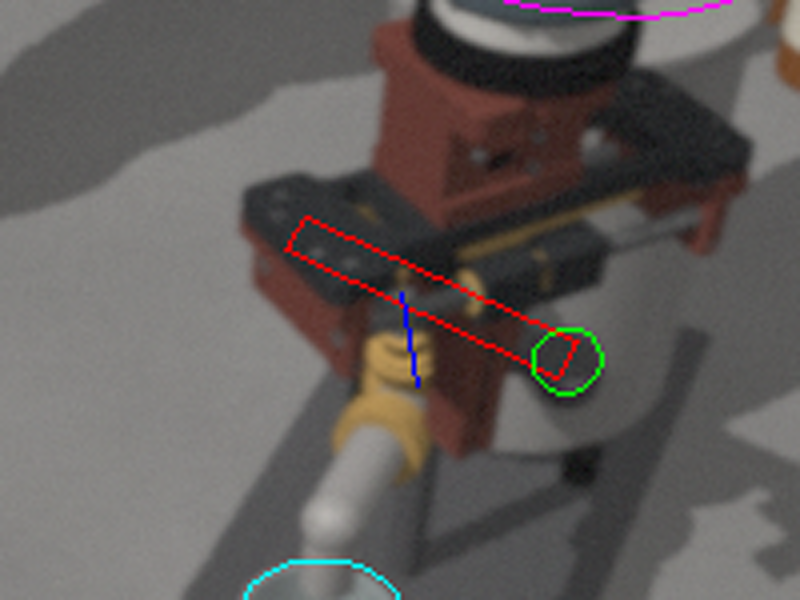

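Emit:
apply_moves(
  commands=[
    [[0.002,0.003,0.001,0],[0.004,0.006,0.003,0],[0.005,0.007,0.003,0],[0.005,0.007,0.003,0]],
  ],
)

```text
t: 11.88
ee_pos: [622.2, 35.4, 375.8]
orientation: [0.327, 1.545, -0.327]
ft_force: [-1.5, -4.3, 0.8]
width: 0.5
```

```bash
python3 -c "
from h import *
st('s11.png',-2)"
```

```text
11.875 [622.2  35.4 375.8] [-1.5 -4.3  0.8]
[642.  68. 230.] 0.69 th 1.9 h 0.5 r 72.0
```

View pics/s11.png

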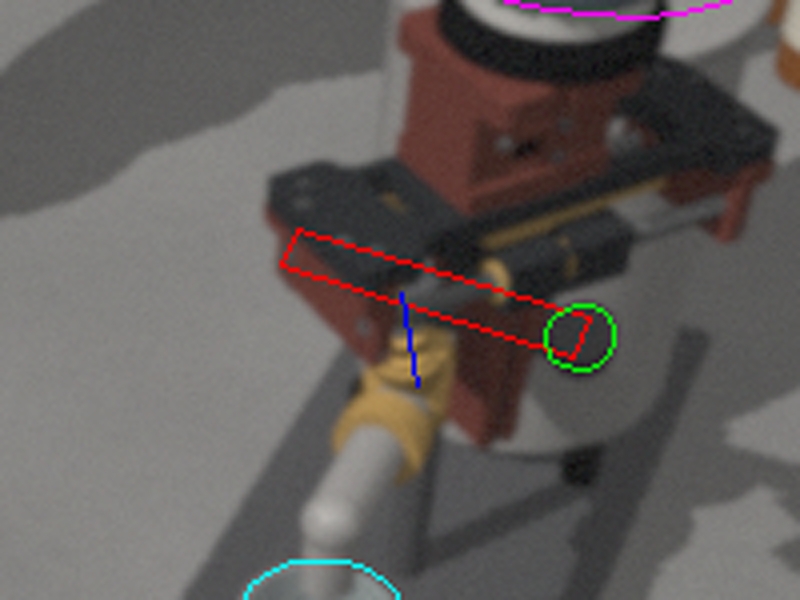

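Emit:
apply_moves(
  commands=[
    [[0,-0.012,-0.002,0],[0.002,-0.022,0,0],[0.002,-0.022,0.05,0],[0.002,-0.022,0.1,0],[0.002,-0.022,0.15,0],[0.002,-0.022,0.2,0],[-0.03,0.02,0.22,0],[-0.05,0.06,0.22,0]],
  ],
)

```text
t: 12.98
ee_pos: [571.3, 95.6, 598.3]
orientation: [0.33, 1.542, -0.326]
ft_force: [0.1, 1.6, -0.4]
width: 0.4
```

Emit:
apply_moves(
  commands=[
    [[-0.02,0.05,0,0],[-0.04,0.1,0,0],[-0.06,0.15,0,0],[-0.09,0.2,0,0],[-0.12,0.25,0,0],[-0.15,0.3,0,0],[-0.18,0.34,0,0],[-0.18,0.34,0,0]],
  ],
)

```text
t: 13.98
ee_pos: [390.4, 437.5, 595.6]
orientation: [0.324, 1.547, -0.323]
ft_force: [-0.1, -1.1, 0.1]
width: 0.5
```

```bash
python3 -c "
from h import *
st('s12.png',-2);overlay('top','t12.png',np.radians(-2))
for l in('jar','syrup','jam','bar_end'): print(l,[np.round(q['position'],0) for c in('scene','top') for q in models.place_of(c,l)[:1]])
"
```

```text
13.975 [390.4 437.5 595.6] [-0.1 -1.1  0.1]
[639.  64. 232.] 0.58 th 0.3 h 4.3 r 68.0
[560.  95.   4.] 0.24 th -91.4 h -216.5 r 228.0
jar [array([582.,  -5.,  18.]), array([585.,  -1.,  17.])]
syrup [array([ 603., -328.,   -1.]), array([ 608., -326.,    0.])]
jam [array([ 443., -364.,    2.]), array([ 444., -364.,    1.])]
bar_end [array([639.,  64., 232.]), array([642.,  63., 227.])]
```

View pics/s12.png

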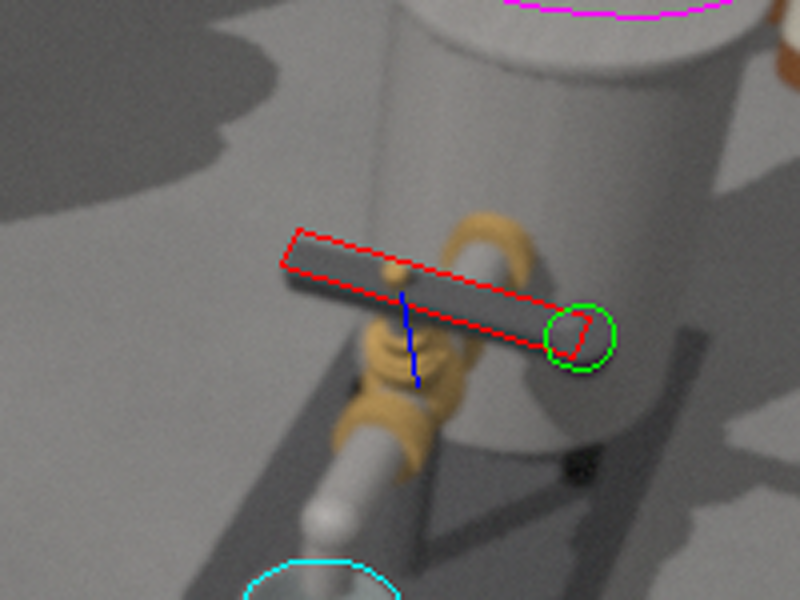

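View pics/t12.png

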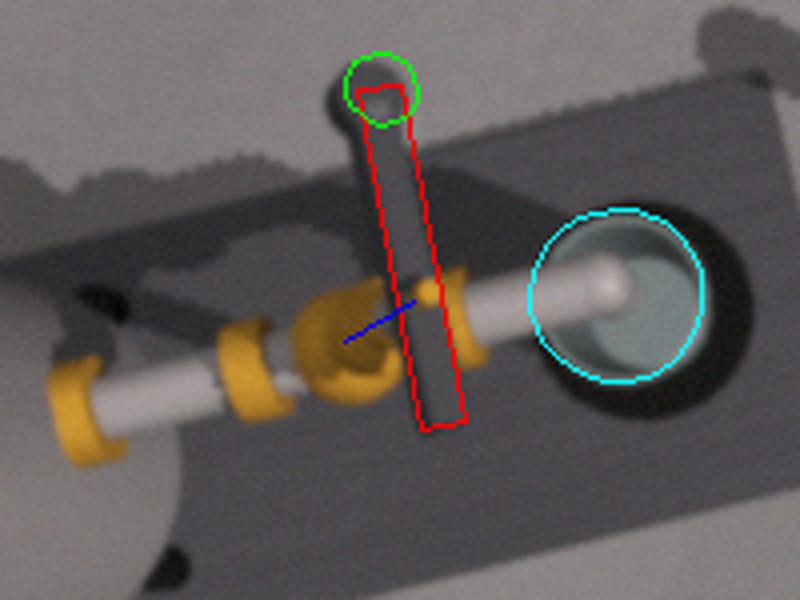

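```bash
python3 -c "
from h import *
print(workorder.close_job())"
```

```text
the job is handed in; nothing more can be done
None
```

I shut the valve against its stop, opened it half a turn, released it and handed the job in at about 14 s of the 72 s allowed. I pushed the handle with the closed fingers. `close_job` gave no verdict.

- **Shut:** at the stop the force rose from about 5 N to about 30 N. The handle then stayed still for over 0.5 s, at a handle angle of about -182° measured in the camera picture.
- **Open half a turn:** I pushed the handle back anticlockwise to about -2 to 0°. That makes the opening about 180–182°, give or take a few degrees, against the 20° allowed. The overlay in the scene view fits the handle. In the top view there is a small sideways offset, but the angle agrees.
- **Other objects:** the jar, syrup bottle and jam jar read within about 5 mm of their first positions, which is about as fine as the detector can measure.
- **Arm:** it is clear of everything, and the wrist force reads about zero.
- **Disagreement:** the detector's single readings of the handle angle differed from the overlay by up to about 5°, which is within its stated noise. I did not use the stem reading, since it is too noisy to set the valve by.

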